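# Refit the perforated cover on a carving bench dust extractor

## Task

Put the loose perforated cover back on the blue dust extractor: lift it by its handle, rest it lightly on the two studs and slide it about until you feel its holes drop over them, so that it lies flush on the rim all round; do not force it, for the studs stand on a filter cassette whose foam seal is crushed by some 25 N. Then turn the red turn button a quarter turn clockwise, so that its arm reaches across over the cover's edge, let go and leave the other things on the bench where they are.

Things in the scene. Friction and masses are not known exactly. Their poses are not given: they have to be found in the camera images.
- extractor: Bench dust extractor, a blue steel box fixed to the bench: 210 (its x) x 300 (its y) x 60 mm high. Origin: centre of its underside, z up; its -x side is the front, with the red turn button in the middle of the front rim. Its flat top rim, round an open well, takes the cover; cover, rim and studs are smooth (friction 0.2 to 0.3).
- well (a point): Centre of the extractor's open well (130 x 250 mm), level with its flat rim, 60 mm above the bench; axes as the extractor's. In the well a black filter cassette carries two upright steel studs, 8 mm in diameter, flat tips 12 mm above the rim, 216 mm apart along y.
- cassette_sink (a joint): How far the filter cassette with its studs is pressed down into the soft foam seal under it, m. 0: untouched. It starts to give at about 1 N and then sinks about 0.2 mm per newton, springing back when let go. At 5 mm (about 25 N on the studs) the seal is crushed and the job is spoilt.
- well_front (a point): Middle of the well's front edge (65 mm in front of point well), rim height. The cassette is jammed in the well square to it, but not centred: the midpoint between its studs is up to 8 mm off point well in x and, independently, up to 8 mm in y. This offset is not reported; it does not shift under less than 50 N.
- cover: Loose aluminium perforated plate, 150 (x) x 270 (y) x 5 mm, about 0.45 kg, right way up on the bench. Origin: centre of its underside, z up. Two round 11 mm holes for the studs on its y axis, 108 mm either side of the centre. Fits either way round. Black dots: mere perforations. Seated, its origin is 60 mm above the bench and the studs stand 7 mm out of its top.
- cover_handle (a point): Centre of the cover's black handle bar, over the cover's centre, 37 mm above its underside. The bar runs along the cover's x: 80 mm long, 12 mm thick (y), 20 mm high, on two posts, its underside 22 mm above the plate. Grip it from above across its 12 mm.
- button_grip (a point): Centre of the red turn button's grip fin, on its upright axis, 95 mm in front of the extractor's centre, 88.5 mm above the bench. Fin 8 mm thick, 32 mm long along the arm, top at 103.5 mm; grip it from above. The arm, 34 mm from the axis, 14 mm wide, along the point's y, spans 66.5 to 71.5 mm above the bench: 1.5 mm above a flush cover.
- button (a joint): Angle of the turn button, rad. 0: arm along the front edge towards the extractor's +y, clear of the cover. Grows clockwise seen from above; at 1.57 (the stop) the arm points to the extractor's +x, over the cover's edge. Light friction, 0.05 N m; stays where it is left.
- bangle: Green stone bangle, 74 mm across, 12 mm high, lying on the bench. Origin under its centre. Leave alone.
- brush: Dusting brush, 190 mm long, lying on the bench along its x axis. Leave alone.
- bur_block: Wooden block with carving burs, 60 x 90 x 50 mm. Origin under its centre. Leave alone.
- handpiece: Blue carving handpiece on its rubber rests, 165 mm long along its x, 45 mm wide, 44 mm high. Origin under it. Leave alone.

How it is judged:
On the way, in this order (a step that is already met when the one before it is completed fails the run):
1. the cover lies flush on the extractor's rim with both studs through its holes (z of cover in the frame of extractor between 0.057 and 0.062 m and x of cover in the frame of extractor between -0.012 and 0.012 m and y of cover in the frame of extractor between -0.012 and 0.012 m and angle between cover's own z axis and vertical below 0.03 rad and angle between the x axis of cover and the x axis of extractor, either way round below 0.06 rad), for 0.2 s.
2. the turn button is turned across over the cover's edge (all of step 1 and value of joint button above 1.2 rad), for 0.2 s.
At the end, for the whole second after the job is handed in: Cover flush on the rim with both studs through its holes (underside within 2 mm of rim height, tilt under 0.03 rad, square to 0.06 rad, centre within 12 mm of the extractor's in x and y); turn button beyond 1.2 rad, over the cover's edge; the cover at rest (all of step 2 and linear speed of cover below 0.02 m/s); the robot touches nothing.
It fails at once if the cassette is pressed or struck 5 mm down into its foam seal (about 25 N on the studs) (value of joint cassette_sink above 0.005 m).
It fails at once if a bystander (bangle, brush, bur block, handpiece) is moved by more than 25 mm (distance of any of bangle, brush, bur_block, handpiece from where it was at the start of the episode above 0.025 m).
It also fails if it takes over 72 s, if anything falls off the work surface, if the arm or the gripper's body presses on something with over 40 N, if the wrist force passes 120 N, or if a joint passes its speed limit or range.

## Robot

A 7-joint arm with a two-finger parallel gripper is mounted at the origin on the work surface. World frame = base frame: x ahead of the robot, y to its left, z up, the work surface at z = 0. Lengths are in m, angles in rad, forces in N, time in s.
With the tool pointing down it reaches from about 0.425 to 1.025 m from the base axis. Payload 9.4 kg.
Tool frame: the origin (TCP) lies between the finger pads; the fingertips stand 19 mm ahead of it and the grasp point (between the pads) is the TCP (env.finger_overhang is the distance from the TCP to the fingertips, in m); z points along the fingers, y is the line along which they close (so a half turn about z gives the same grasp; the last joint's range is limited). The gripper opens to 93 mm and grips with 3 to 60 N. Pads are 15 mm wide; open, the fingers measure 128 mm over their backs; the gripper's body (75 mm by 188 mm) begins 65 mm behind the grasp point.
Start: joints at [-1.332, 0.599, -0.003, 1.599, 0.002, 0.943, -0.08], TCP at [0.225, 0.689, 0.238] pointing down, gripper open.
Joint ranges: [-2.57, 2.57], [-0.35, 1.97], [-1.29, 1.29], [0.11, 2.56], [-1.05, 4.19], [0.11, 1.86], [-2.63, 2.63]. Speed limits (rad/s): [2.22, 2.22, 3.01, 3.01, 3.14, 3.14, 3.14].

## Interface

Orientations are given as a unit quaternion [x, y, z, w].
In Python, from bench import env gives the robot as it stands. The module is installed in compiled form; this text tells all that it offers.
- The arm moves only by the shell command python3 -m crank 'ROWS' [FORCE]. ROWS is one flat JSON list of numbers that holds 1 to 10 rows one after another, with no inner brackets; each row has 7 numbers: dx, dy, dz in shares of the most that a row can go, 1 being 62.5 mm, then a rotation vector rx, ry, rz in units of 0.1 rad, then the finger opening in m; each row shifts and turns the commanded pose from where the row before left it, along the tool's axes as they then stand; what a row does not reach is not made up. A row lasts 1/8 s, in which the tool goes at most 0.0625 m and 0.188 rad, less where a joint would pass 70% of its speed; a pose out of reach is approached as far as the arm can. The fingers move at their own pace and stop on an object; FORCE is the grip in N (left out, the last holds). Time passes only in rows, so rows that do not move let the fingers close. It prints the time, the measured TCP pose, the force, the opening and the grip force at its end. Input that does not fit is refused with a message, and nothing moves.
- env.observe(): the state, without advancing time (a new reading comes with each control period).
- env.snapshot(name): name is "scene" or "top" or "wrist"; returns a dict with "img" (420x560x3 uint8, blue, green, red), "camera_matrix" (3x3 intrinsics, pixels), "extrinsics" (4x4, takes a point from camera to world coordinates); the wrist camera has in their place "mount" (4x4, takes a point from camera to tool coordinates, whose origin is the TCP and whose axes are the flange's). Camera axes: x right, y down, z forward; pixel columns grow to the right and rows downward; lengths in m; the calibration is good to about 2 mm. A picture is of the moment at which its call begins: read the wrist's pose just before it. There is no depth.
- env.sign_off(): hands the job in; it is judged then, once.
The state is a dict: "t": time; "joints": joint angles; "dq": joint speeds; "tau": joint torques, N m; "tcp_pos": TCP position; "ee_rot": TCP orientation; "contact_force": force on the tool from outside, world axes, zero at the start; "moment": the same for the moment, N m; "gripper_width": finger opening in m; "finger_force": force on a finger pad.
Only numpy, scipy, OpenCV 4.12 (cv2) and the standard library are available. Lean on these libraries where they do the work, as an engineer would, in place of code of your own. Each camera call takes 0.05 s, during which the arm holds its last target. There are 200 camera calls.

## Working session

There is one attempt and no reset: what is moved stays moved. The work goes in short steps, Python scripts to look and compute and a shell command to move; the robot and the scene stay as the last step left them, time stands still between calls to the robot, and variables do not carry over. Pictures are saved under pics/ and viewed, at most 12 in all, crops included, and the job is handed in when it is done.

```bash
mkdir -p pics; python3 - <<'E'
from bench import env
import cv2,numpy as np
o=env.observe(); print(o)
a=env.snapshot("scene");b=env.snapshot("top")
for n,s in(("scene",a),("top",b)):
    cv2.imwrite(f"pics/{n}0.png",s["img"]); print(n,np.round(s["camera_matrix"],1).tolist(),np.round(s["extrinsics"],4).tolist())
E
```

```text
{'t': 0.0, 'joints': array([-1.3316845 ,  0.60011852, -0.00253271,  1.6001122 ,  0.00176357,
        0.94290863, -0.07978018]), 'dq': array([-6.68823928e-05,  1.05820136e-03, -1.11326648e-03,  4.01362205e-04,
       -4.98905917e-04,  4.30158192e-04,  4.82876250e-04]), 'tau': array([ 4.52987706e-04, -7.65061140e+01,  1.49825234e+00, -2.52358961e+01,
       -5.23093063e-02,  1.69403275e-02,  1.69367336e-04]), 'tcp_pos': array([0.22504691, 0.68870851, 0.23677117]), 'ee_rot': array([ 1.57226682e-01,  9.87562238e-01, -7.69692738e-04, -6.26037861e-05]), 'contact_force': array([ 0.24786893, -0.62086567,  0.58032871]), 'moment': array([ 0.03500815, -0.00058416, -0.01545318]), 'finger_force': 0.0, 'gripper_width': 0.09299667179798905}
scene [[466.0, 0.0, 285.2], [0.0, 466.0, 211.6], [0.0, 0.0, 1.0]] [[0.4625, 0.5613, -0.6863, 1.4267], [0.8865, -0.3027, 0.3499, -0.3877], [-0.0114, -0.7703, -0.6376, 0.8296], [0.0, 0.0, 0.0, 1.0]]
top [[472.9, 0.0, 277.5], [0.0, 472.9, 215.4], [0.0, 0.0, 1.0]] [[-0.0537, -0.9766, 0.2082, 0.3051], [-0.9985, 0.0536, -0.0062, 0.0094], [-0.0051, -0.2082, -0.9781, 1.6631], [0.0, 0.0, 0.0, 1.0]]
```

View pics/top0.png

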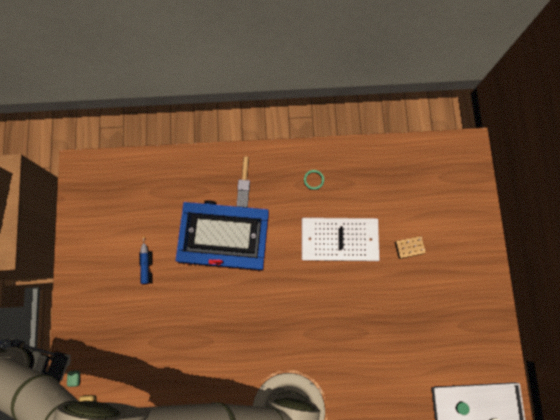

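View pics/scene0.png

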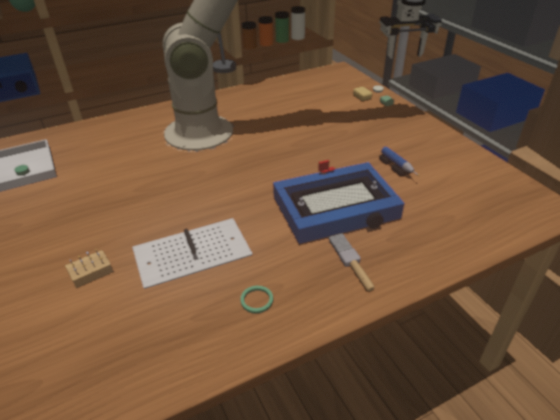

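The top view shows the extractor at about (223,235), with red button (216,262) and studs near (192,230) and (254,236). The cover is at (340,239) with its handle at (341,238). The bangle is at (314,179), the burs at (410,247), the brush at (244,180) and the handpiece at (145,262).

```bash
cat > h.py <<'E'
from bench import env
import cv2,numpy as np
from scipy.spatial.transform import Rotation as R
def cast(K,T,uv,z):
    uv=np.atleast_2d(uv).astype(float)
    d=np.c_[uv,np.ones(len(uv))]@np.linalg.inv(K).T@T[:3,:3].T
    return T[:3,3]+d*((z-T[2,3])/d[:,2])[:,None]
def proj(K,T,P):
    p=(np.atleast_2d(P)-T[:3,3])@T[:3,:3]; p=p@K.T; return p[:,:2]/p[:,2:]
def big(m): return max(cv2.findContours(m.astype(np.uint8),cv2.RETR_EXTERNAL,cv2.CHAIN_APPROX_NONE)[0],key=cv2.contourArea)[:,0]
def rect(P):
    (c,s,a)=cv2.minAreaRect((P[:,:2]*1000).astype(np.float32)); return np.round(c,1),np.round(s,1),round(a,2)
def snap(n):
    o=env.observe(); s=env.snapshot(n)
    if n=="wrist":
        T=np.eye(4);T[:3,:3]=R.from_quat(o["ee_rot"]).as_matrix();T[:3,3]=o["tcp_pos"];T=T@s["mount"]
    else: T=s["extrinsics"]
    return s["img"],s["camera_matrix"],T
E
python3 - <<'E'
from h import *
for n in("top","scene"):
    im,K,T=snap(n); h=cv2.cvtColor(im,cv2.COLOR_BGR2HSV)
    H,S,V=[h[...,i].astype(int) for i in range(3)]
    roi=np.zeros(H.shape,bool)
    if n=="top": roi[190:285,165:390]=1
    else: roi[150:300,120:410]=1
    m=roi&(H>105)&(H<130)&(S>120)&(V>60)
    c=big(m); print(n,"extr",rect(cast(K,T,c,.06)),len(c))
    w=roi&(S<60)&(V>130); w=cv2.morphologyEx(w.astype(np.uint8),cv2.MORPH_CLOSE,np.ones((5,5)))
    if n=="top": w[:,:290]=0
    else: w[:,255:]=0
    c=big(w); print("cover",rect(cast(K,T,c,.005)))
    hull=np.zeros(H.shape,np.uint8);cv2.fillConvexPoly(hull,cv2.convexHull(c),1)
    k=cv2.erode(hull,np.ones((5,5)))*(V<60); c=big(k); print("handle",rect(cast(K,T,c,.047-.005)))
    r=roi&((H<6)|(H>174))&(S>170)&(V>80); c=big(r); print("red",rect(cast(K,T,c,.085)),c.mean(0))
E
cat > p.py <<'E'
E
python3 - <<'E'
import cv2
a=cv2.imread("pics/top0.png")[195:275,170:390];cv2.imwrite("pics/c1.png",cv2.resize(a,(792,288),interpolation=cv2.INTER_CUBIC))
E
```

```text
top extr (array([589.6, 192. ]), array([296. , 212.7]), 81.52) 294
cover (array([ 561.2, -217.3]), array([269.4, 150.6]), 86.85)
handle (array([ 558.4, -214.9]), array([10.4, 70.3]), 85.37)
red (array([493.4, 216.5]), array([40.3, 13.4]), 86.89) [215.         261.42307692]
scene extr (array([675.9, 179.9]), array([284. ,  35.2]), 82.07) 216
cover (array([ 562.1, -214.8]), array([272.2, 155.4]), 86.21)Traceback (most recent call last):
  File "<stdin>", line 15, in <module>
  File "h.py", line 10, in big
    def big(m): return max(cv2.findContours(m.astype(np.uint8),cv2.RETR_EXTERNAL,cv2.CHAIN_APPROX_NONE)[0],key=cv2.contourArea)[:,0]
                       ~~~^^^^^^^^^^^^^^^^^^^^^^^^^^^^^^^^^^^^^^^^^^^^^^^^^^^^^^^^^^^^^^^^^^^^^^^^^^^^^^^^^^^^^^^^^^^^^^^^^^^^^
ValueError: max() iterable argument is empty
```

View pics/c1.png

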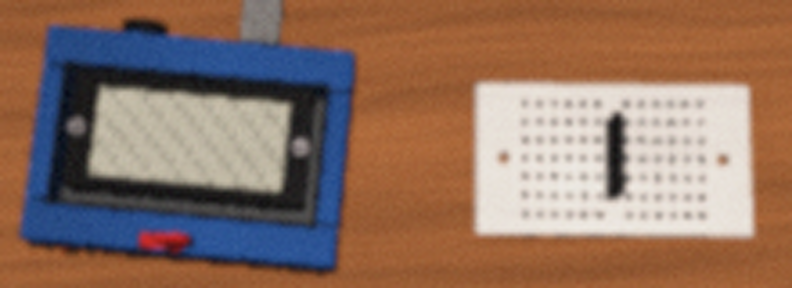

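Careful with the scale: shifts go in shares of 62.5 mm and turns go in units of 0.1 rad. That gives: -0.0466 m is -0.7456, -0.0364 m is -0.5824, -0.166 rad is -1.66.

```bash
python3 -m crank '[-0.7456,-0.5824,-0.256,0,0,0,0.093,-0.7456,-0.5824,-0.256,0,0,0,0.093,-0.7456,-0.5824,-0.256,0,0,0,0.093,-0.7456,-0.5824,-0.256,0,0,0,0.093,-0.7456,-0.5824,-0.256,0,0,0,0.093,-0.7456,-0.5824,-0.256,0,0,0,0.093,-0.7456,-0.5824,-0.256,0,0,0,0.093,-0.7456,-0.5824,-0.256,0,0,0,0.093,-0.7456,-0.5824,-0.256,0,0,0,0.093,-0.7456,-0.5824,-0.256,0,0,-1.66,0.093]' 20
python3 -m crank '[0,0,0,0,0,0,0.093,0,0,0,0,0,0,0.093,0,0,0,0,0,0,0.093,0,0,0,0,0,0,0.093]'
python3 - <<'E'
from h import *
im,K,T=snap("wrist");cv2.imwrite("pics/w1.png",im);print(np.round(K,1).tolist(),np.round(T,3).tolist())
o=env.observe();print(o["contact_force"],o["joints"],R.from_quat(o["ee_rot"]).as_matrix().round(3).tolist())
E
```

```text
t: 1.45
tcp_pos: [0.5558, 0.1968, 0.3983]
ee_rot: [0.073, 0.997, 0.0, 0.0]
contact_force: [0.4, -0.1, -0.2]
gripper_width: 0.0929
finger_force: 0.0
t: 1.95
tcp_pos: [0.5544, 0.1998, 0.3973]
ee_rot: [0.074, 0.997, -0.0, -0.0]
contact_force: [0.6, -0.1, 0.7]
gripper_width: 0.0932
finger_force: 0.0
[[289.5, 0.0, 276.7], [0.0, 289.5, 209.4], [0.0, 0.0, 1.0]] [[0.148, 0.954, 0.262, 0.481], [0.989, -0.142, -0.039, 0.21], [-0.0, 0.265, -0.964, 0.545], [0.0, 0.0, 0.0, 1.0]]
[ 0.5637603  -0.02101409  0.11077652] [-0.50505801  0.28973838  0.08512797  1.71740865 -0.02690878  1.13598173
  1.01045971] [[-0.989, 0.148, -0.0], [0.148, 0.989, -0.0], [0.0, -0.0, -1.0]]
```

View pics/w1.png

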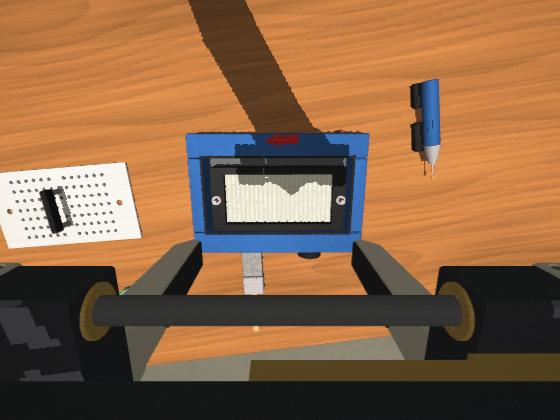

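The wrist view shows the studs at (216,201) and (341,201). The rim spans (187..369, 134..250), the button is at (283,140), and the cover is at the left with holes at (10,211) and (120,202).

```bash
cat >> h.py <<'E'
def spot(im,uv,r=8,dark=False):
    u,v=map(int,uv); g=cv2.cvtColor(im,cv2.COLOR_BGR2GRAY)[v-r:v+r+1,u-r:u+r+1].astype(float)
    if dark: g=255-g
    t=(g.min()+g.max())/2; y,x=np.nonzero(g>t); w=(g-t)[y,x]
    return np.array([u-r+(x*w).sum()/w.sum(),v-r+(y*w).sum()/w.sum()]),len(x)
E
python3 - <<'E'
from h import *
im,K,T=snap("wrist");h=cv2.cvtColor(im,cv2.COLOR_BGR2HSV);H,S,V=[h[...,i].astype(int) for i in range(3)]
p=[];
for uv in((216,201),(341,201)):
    q,n=spot(im,uv,6);p.append(cast(K,T,q,.072)[0]);print(q,n,p[-1].round(4))
d=p[1]-p[0];print("studs mid",((p[0]+p[1])/2).round(4),"sep",np.linalg.norm(d),"yaw",np.degrees(np.arctan2(d[1],d[0]))-90)
m=(H>100)&(H<130)&(S>120)&(V>60);m[:,:180]=0;m[:,375:]=0;m[255:]=0
print("extr",rect(cast(K,T,big(m),.06)))
p=[]
for uv in((10,211),(120,202)):
    q,n=spot(im,uv,5,True);p.append(cast(K,T,q,.005)[0]);print(q,n,p[-1].round(4))
d=p[1]-p[0];print("cover mid",((p[0]+p[1])/2).round(4),"sep",np.linalg.norm(d),"yaw",np.degrees(np.arctan2(d[1],d[0]))-90)
cv2.imwrite("pics/c2.png",cv2.resize(im[120:260,170:390],(792,504),interpolation=cv2.INTER_CUBIC))
E
```

```text
[215.67708616 200.24136994] 57 [0.5791 0.0916 0.072 ]
[340.52481444 199.72711396] 53 [0.6093 0.2992 0.072 ]
studs mid [0.5942 0.1954 0.072 ] sep 0.20971914723264357 yaw -8.270752705454314
extr (array([589.6, 194.6]), array([296.9, 208.4]), 81.48)
[  8.94169417 210.94389439] 22 [ 0.5546 -0.3257  0.005 ]
[118.76708075 202.36335404] 21 [ 0.5695 -0.1102  0.005 ]
cover mid [ 0.562 -0.218  0.005] sep 0.21603339397229127 yaw -3.964462295811771
```

View pics/c2.png

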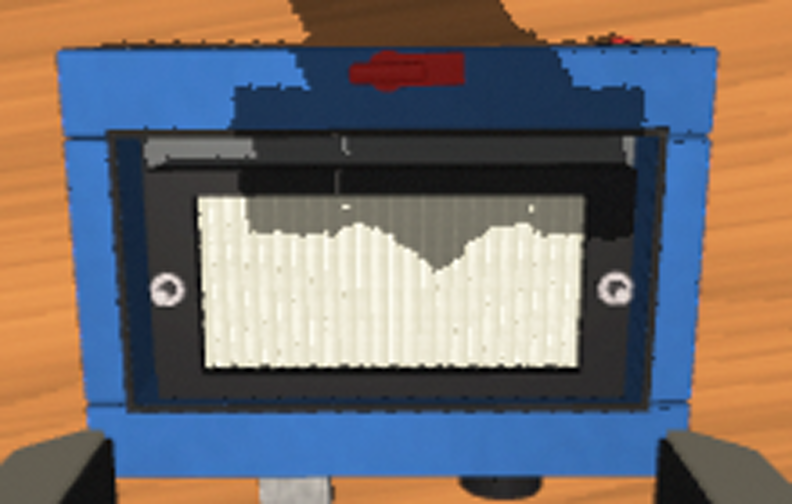

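```bash
python3 -m crank '[-0.08,0,0.72,0,0,0,0.093,-0.08,0,0.72,0,0,0,0.093,-0.08,0,0.72,0,0,0,0.093,-0.08,0,0.72,0,0,0,0.093,0,0,0,0,0,0,0.093,0,0,0,0,0,0,0.093]'
python3 - <<'E'
from h import *
im,K,T=snap("wrist");print(T.round(3).tolist())
pts=proj(K,T,[[.578,.0915,.065],[.609,.302,.065]]);print(pts)
cr=[cv2.resize(im[int(v)-25:int(v)+25,int(u)-25:int(u)+25],(390,390),interpolation=cv2.INTER_CUBIC) for u,v in pts]
print([(int(u)-25,int(v)-25) for u,v in pts]);cv2.imwrite("pics/c3.png",np.hstack(cr))
cv2.imwrite("pics/w2.png",im)
E
```

```text
t: 2.8
tcp_pos: [0.5754, 0.1959, 0.219]
ee_rot: [0.075, 0.997, 0.0, 0.001]
contact_force: [-0.9, -1.1, 0.9]
gripper_width: 0.0933
finger_force: 0.0
[[0.149, 0.953, 0.264, 0.502], [0.989, -0.144, -0.039, 0.206], [0.001, 0.267, -0.964, 0.367], [0.0, 0.0, 0.0, 1.0]]
[[182.5779676  217.26389579]
 [378.03560602 216.52364634]]
[(157, 192), (353, 191)]
```

View pics/c3.png

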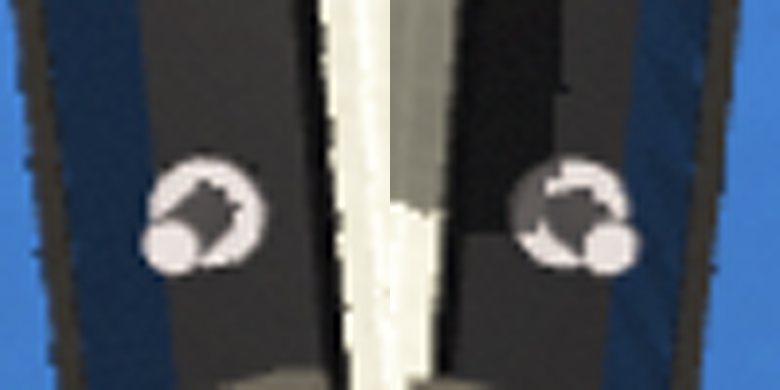

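The stud tips (bright discs) are clear of their washers now: at (178.4,223.3) and (380.7,222.3) in the full image.

```bash
python3 - <<'E'
from h import *
im,K,T=snap("wrist")
p=cast(K,T,[[178.4,223.3],[380.7,222.3]],.072);d=p[1]-p[0]
print(p.round(4),"mid",p.mean(0).round(4),np.linalg.norm(d),np.degrees(np.arctan2(d[1],d[0]))-90)
h=cv2.cvtColor(im,cv2.COLOR_BGR2HSV);H,S,V=[h[...,i].astype(int) for i in range(3)]
r=((H<6)|(H>174))&(S>170)&(V>60); c=big(r);print("red",rect(cast(K,T,c,.07)),c.mean(0))
o=env.observe();print(o["tcp_pos"],o["joints"])
E
```

```text
[[0.5827 0.0881 0.072 ]
 [0.6141 0.3026 0.072 ]] mid [0.5984 0.1953 0.072 ] 0.21675723154254267 -8.318622512538582
red (array([497.5, 216.3]), array([50.3, 16. ]), 81.41) [287.04878049 121.68292683]
[0.57565718 0.195961   0.2197409 ] [-0.46909098  0.47794434  0.06890652  1.89937752 -0.04594399  0.76268874
  1.04642227]
```

```bash
python3 -m crank '[-0.0592,-0.9488,-0.048,0,0,0,0.093,-0.0592,-0.9488,-0.048,0,0,0,0.093,-0.0592,-0.9488,-0.048,0,0,0,0.093,-0.0592,-0.9488,-0.048,0,0,0,0.093,-0.0592,-0.9488,-0.048,0,0,0,0.093,-0.0592,-0.9488,-0.048,0,0,0,0.093,-0.0592,-0.9488,-0.048,0,0,-0.76,0.093,0,0,0,0,0,0,0.093,0,0,0,0,0,0,0.093,0,0,0,0,0,0,0.093]'
python3 - <<'E'
from h import *
im,K,T=snap("wrist");cv2.imwrite("pics/w3.png",im);print(T.round(3).tolist())
p=[]
for P in([.5546,-.3257,.005],[.5695,-.1102,.005]):
    q=proj(K,T,P)[0];q,n=spot(im,q,8,True);q,n=spot(im,q,5,True);p.append(cast(K,T,q,.005)[0]);print(q,n,p[-1].round(4))
d=p[1]-p[0];print("cover mid",((p[0]+p[1])/2).round(4),"sep",np.linalg.norm(d),"yaw",np.degrees(np.arctan2(d[1],d[0]))-90)
E
```

```text
t: 4.15
tcp_pos: [0.5392, -0.2171, 0.2393]
ee_rot: [0.036, 0.999, 0.0, 0.001]
contact_force: [0.7, 0.1, -1.1]
gripper_width: 0.0928
finger_force: 0.0
[[0.072, 0.961, 0.266, 0.465], [0.997, -0.069, -0.019, -0.212], [0.0, 0.267, -0.964, 0.387], [0.0, 0.0, 0.0, 1.0]]
[198.26089873 204.28370221] 49 [ 0.5556 -0.3257  0.005 ]
[354.19852802 199.00245329] 120 [ 0.5635 -0.1139  0.005 ]
cover mid [ 0.5596 -0.2198  0.005 ] sep 0.2119467297578111 yaw -2.133830096533771
```

View pics/w3.png

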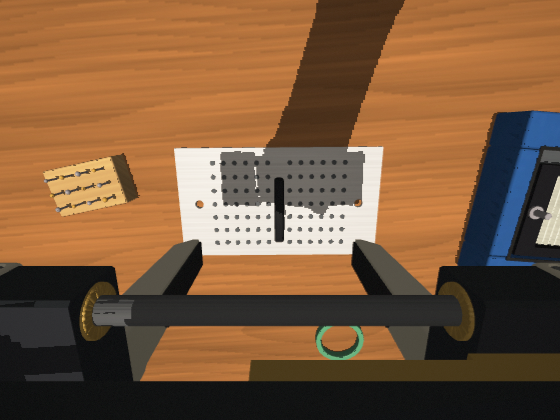

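The cover is centred in view: holes at (199,204) and (357,203), the latter on a shadow edge, and the handle along column 279, rows 178–241. I'll segment the holes by the orange bench seen through them.

```bash
python3 - <<'E'
from h import *
im,K,T=snap("wrist");h=cv2.cvtColor(im,cv2.COLOR_BGR2HSV)
p=[]
for u,v in((199,204),(357,203)):
    w=h[v-9:v+10,u-9:u+10,1]>80;y,x=np.nonzero(w);q=np.array([u-9+x.mean(),v-9+y.mean()]);p.append(cast(K,T,q,.004)[0]);print(q,len(x),p[-1].round(4))
d=p[1]-p[0];print("cover mid",((p[0]+p[1])/2).round(4),np.linalg.norm(d),np.degrees(np.arctan2(d[1],d[0]))-90)
g=(h[...,2]<40);m=np.zeros(g.shape,bool);m[172:246,265:295]=g[172:246,265:295];c=big(m)
print("handle",c.min(0),c.max(0),rect(cast(K,T,c,.047)))
hh=h[...,1]<60;hh[:145]=0;hh[260:]=0;hh[:,:165]=0;hh[:,395:]=0
print("plate",rect(cast(K,T,big(cv2.morphologyEx(hh[:,:].astype(np.uint8),cv2.MORPH_OPEN,np.ones((3,3)))),.005)))
o=env.observe();print(o["tcp_pos"],R.from_quat(o["ee_rot"]).as_matrix().round(4).tolist())
E
```

```text
[199.59459459 203.48648649] 37 [ 0.5547 -0.324   0.004 ]
[357.69230769 202.38461538] 39 [ 0.5687 -0.109   0.004 ]
cover mid [ 0.5617 -0.2165  0.004 ] 0.2154713726357007 -3.703519323043949
handle [275 178] [283 240] (array([ 559.6, -216.2]), array([ 9.8, 78.4]), 86.22)
plate (array([ 565.6, -217.5]), array([324.5, 157.5]), 85.88)
[ 0.53905232 -0.217268    0.23893552] [[-0.9975, 0.0713, 0.0005], [0.0713, 0.9975, 0.0002], [-0.0005, 0.0003, -1.0]]
```

Scaled: 0.04 m is 0.64, 0.0008 m is 0.0128, -0.006 rad is -0.06.

```bash
python3 -m crank '[-0.1216,0.0128,0.72,0,0,-0.06,0.05,-0.12,0.0128,0.72,0,0,0,0.05,-0.12,0.0128,0.72,0,0,0,0.05,0,0,0.64,0,0,0,0.04,0,0,0.32,0,0,0,0.04,0,0,0.112,0,0,0,0.04,0,0,0,0,0,0,0.04,0,0,0,0,0,0,0.04]' 30
```

```text
t: 5.25
tcp_pos: [0.5619, -0.218, 0.0377]
ee_rot: [0.034, 0.999, -0.0, 0.001]
contact_force: [-0.3, 0.1, 0.7]
gripper_width: 0.0399
finger_force: 0.0
```

```bash
python3 -m crank '[0,0.016,0,0,0,0,0.012,0,0,0,0,0,0,0.005,0,0,0,0,0,0,0.005,0,0,0,0,0,0,0.005,0,0,-0.48,0,0,0,0.005,0,0,-0.64,0,0,0,0.005,0,0,-0.8,0,0,0,0.005,0,0,-0.32,0,0,0,0.005,0,0,0,0,0,0,0.005]' 40
python3 - <<'E'
from h import *
im,K,T=snap("wrist");cv2.imwrite("pics/w4.png",im)
o=env.observe();print(o["tcp_pos"],R.from_quat(o["ee_rot"]).as_matrix().round(4).tolist(),o["contact_force"],o["moment"])
E
```

```text
t: 6.38
tcp_pos: [0.5616, -0.2173, 0.1777]
ee_rot: [0.034, 0.999, -0.0, 0.001]
contact_force: [0.5, -0.1, -4.3]
gripper_width: 0.0113
finger_force: 40.0
[ 0.56101096 -0.21699558  0.17638538] [[-0.9977, 0.0678, 0.0001], [0.0678, 0.9977, -0.0], [-0.0001, -0.0, -1.0]] [ 0.50635992 -0.08561917 -4.47697283] [ 0.02149607  0.01505983 -0.02089718]
```

View pics/w4.png

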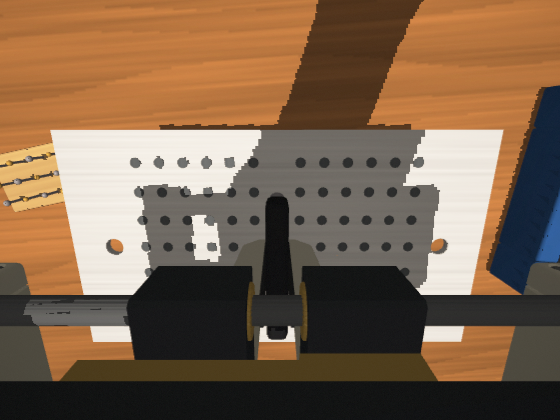

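The cover hangs level from the handle, and both holes are visible at (115,246) and (439,246).

```bash
python3 - <<'E'
from h import *
im,K,T=snap("wrist");h=cv2.cvtColor(im,cv2.COLOR_BGR2HSV);o=env.observe();t=o["tcp_pos"];M=R.from_quat(o["ee_rot"]).as_matrix()
p=[]
for u,v in((115,246),(439,246)):
    w=h[v-13:v+14,u-13:u+14,1]>80;n,l,s,c=cv2.connectedComponentsWithStats(w.astype(np.uint8));i=1+s[1:,4].argmax();q=c[i]+[u-13,v-13];p.append(cast(K,T,q,t[2]-.0352)[0]);print(q,s[i])
p=np.array(p);d=p[1]-p[0];mid=p.mean(0)
print("mid",mid.round(4),np.linalg.norm(d),np.degrees(np.arctan2(d[1],d[0]))-90,"in tool",((mid-t)@M).round(4))
print("tool yaw",np.degrees(np.arctan2(M[1,1],M[0,1]))-90)
a=np.radians(-8.32);yw=np.degrees(np.arctan2(d[1],d[0]))-90+8.32
# after tool turns by -yw about z, tcp target so that hole mid = studs mid
Rz=R.from_euler('z',-np.radians(yw)).as_matrix();off=Rz@(mid-t)
tg=np.array([.5984,.1953])-off[:2];D=np.r_[tg-t[:2],0]
print("tcp",t,"target",tg,"delta in tool now",(D@M).round(4),"turn tool rz",np.radians(yw))
E
```

```text
[116.15503876 244.99224806] [  8   6  13  13 129]
[437.    244.552] [  5   6  13  12 125]
mid [ 0.5626 -0.2177  0.1404] 0.2184640244416391 -3.824305877114327 in tool [-0.0021 -0.0007  0.0352]
tool yaw -3.8824129404594316
tcp [ 0.56059386 -0.21682837  0.17556928] target [0.59650411 0.19631031] delta in tool now [-7.900e-03  4.146e-01  1.000e-04] turn tool rz 0.07846466460691356
```

```bash
python3 -m crank '[-0.016,0.64,0,0,0,0,0.005,-0.016,0.88,0,0,0,0,0.005,-0.016,0.88,0,0,0,0,0.005,-0.016,0.88,0,0,0,0,0.005,-0.016,0.88,0,0,0,0,0.005,-0.016,0.88,0,0,0,0,0.005,-0.016,0.8,0,0,0,0,0.005,-0.0144,0.48,0,0,0,0,0.005,0,0.3136,0,0,0,0,0.005,0,0,0,0,0,0.785,0.005]'
python3 -m crank '[0,0,0.48,0,0,0,0.005,0,0,0,0,0,0,0.005,0,0,0,0,0,0,0.005]'
python3 - <<'E'
from h import *
im,K,T=snap("wrist");cv2.imwrite("pics/w5.png",im);o=env.observe();t=o["tcp_pos"];M=R.from_quat(o["ee_rot"]).as_matrix()
print(t,np.degrees(np.arctan2(M[1,1],M[0,1]))-90,M.round(4).tolist(),o["contact_force"],o["moment"])
print((np.r_[.59650-t[0],.19631-t[1],0]@M).round(4))
E
```

```text
t: 7.72
tcp_pos: [0.5966, 0.1974, 0.1751]
ee_rot: [0.073, 0.997, -0.0, -0.001]
contact_force: [0.3, -0.7, -4.7]
gripper_width: 0.0116
finger_force: 40.0
t: 8.1
tcp_pos: [0.5974, 0.1954, 0.1467]
ee_rot: [0.074, 0.997, -0.0, -0.0]
contact_force: [-0.5, -0.0, -4.6]
gripper_width: 0.0114
finger_force: 40.0
[0.59770124 0.19556204 0.14713692] -8.427356531044467 [[-0.9892, 0.1466, 0.0004], [0.1466, 0.9892, -0.0001], [-0.0004, -0.0, -1.0]] [ 0.91694226 -0.37135761 -4.53502226] [ 0.0258966  -0.04212639  0.00798612]
[ 0.0013  0.0006 -0.    ]
```

View pics/w5.png

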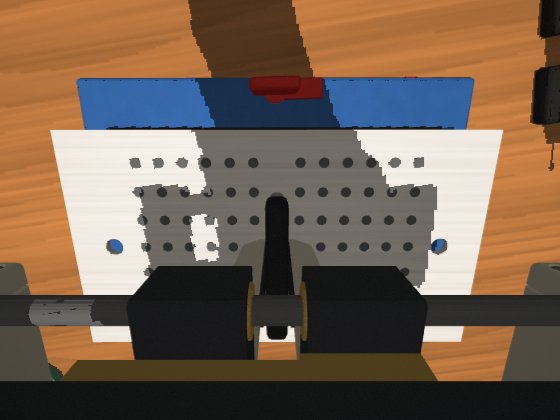

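The cover is over the well, level and parallel to the rim; the holes at (115,246) and (439,246) show blue below. The button is clear in front. Next I lower it towards the studs and watch the force.

```bash
python3 -m crank '[0.016,0.008,0.24,0,0,0,0.005,0,0,0.192,0,0,0,0.005,0,0,0.096,0,0,0,0.005,0,0,0.032,0,0,0,0.005,0,0,0,0,0,0,0.005,0,0,0,0,0,0,0.005]'
python3 -m crank '[0,0,0.016,0,0,0,0.005,0,0,0,0,0,0,0.005,0,0,0.016,0,0,0,0.005,0,0,0,0,0,0,0.005]'
```

```text
t: 8.9
tcp_pos: [0.5966, 0.1967, 0.112]
ee_rot: [0.073, 0.997, 0.0, 0.0]
contact_force: [1.0, 0.6, -4.4]
gripper_width: 0.0119
finger_force: 40.0
t: 9.4
tcp_pos: [0.5963, 0.1967, 0.1096]
ee_rot: [0.073, 0.997, -0.0, -0.0]
contact_force: [-0.5, 0.2, -4.1]
gripper_width: 0.0121
finger_force: 40.0
```

```bash
for i in 1; do python3 -m crank '[0,0,0.016,0,0,0,0.005,0,0,0,0,0,0,0.005,0,0,0,0,0,0,0.005]'; python3 -m crank '[0,0,0.016,0,0,0,0.005,0,0,0,0,0,0,0.005,0,0,0,0,0,0,0.005]'; done
python3 -c "
from h import *
o=env.observe();print(o['moment'],o['contact_force'])"
```

```text
t: 9.78
tcp_pos: [0.5964, 0.1967, 0.1086]
ee_rot: [0.073, 0.997, -0.0, 0.0]
contact_force: [0.1, 0.6, -4.0]
gripper_width: 0.0117
finger_force: 40.0
t: 10.15
tcp_pos: [0.5964, 0.1967, 0.1076]
ee_rot: [0.073, 0.997, -0.0, -0.0]
contact_force: [0.5, -0.4, -3.8]
gripper_width: 0.0116
finger_force: 40.0
[-0.01157004 -0.02551311  0.04295973] [ 0.46778974 -0.38819039 -3.83342133]
```

Scaled: 0.001 m is 0.016.

```bash
python3 -m crank '[0,0,0.016,0,0,0,0.005,0,0,0,0,0,0,0.005,0,0,0,0,0,0,0.005]'; python3 -m crank '[0,0,0.016,0,0,0,0.005,0,0,0,0,0,0,0.005,0,0,0,0,0,0,0.005]'
python3 -c "
from h import *
o=env.observe();print(o['moment'],o['contact_force'])"
```

```text
t: 10.52
tcp_pos: [0.5964, 0.1967, 0.1066]
ee_rot: [0.073, 0.997, 0.0, 0.0]
contact_force: [0.2, 0.9, -4.3]
gripper_width: 0.0117
finger_force: 40.0
t: 10.9
tcp_pos: [0.5963, 0.1967, 0.1056]
ee_rot: [0.073, 0.997, -0.0, 0.0]
contact_force: [-0.9, 0.0, -3.6]
gripper_width: 0.0114
finger_force: 40.0
[-0.04845855 -0.02406274  0.07373255] [-0.94091335  0.00420961 -3.59468606]
```

Scaled: 0.001 m is 0.016.

```bash
python3 -m crank '[0,0,0.016,0,0,0,0.005,0,0,0,0,0,0,0.005,0,0,0.016,0,0,0,0.005,0,0,0,0,0,0,0.005]'; python3 -m crank '[0,0,0.016,0,0,0,0.005,0,0,0,0,0,0,0.005,0,0,0,0,0,0,0.005]'
python3 - <<'E'
from h import *
o=env.observe();print(o['moment'],o['contact_force'])
im,K,T=snap("wrist");cv2.imwrite("pics/c6.png",np.hstack([cv2.resize(im[225:267,95:137],(390,390),interpolation=cv2.INTER_CUBIC),cv2.resize(im[225:267,418:460],(390,390),interpolation=cv2.INTER_CUBIC)]))
E
```

```text
t: 11.4
tcp_pos: [0.5963, 0.1967, 0.1035]
ee_rot: [0.073, 0.997, -0.0, -0.0]
contact_force: [-0.8, -0.4, -5.1]
gripper_width: 0.0116
finger_force: 40.0
t: 11.78
tcp_pos: [0.5964, 0.1967, 0.1026]
ee_rot: [0.073, 0.997, -0.0, 0.0]
contact_force: [0.5, 0.9, -4.0]
gripper_width: 0.0115
finger_force: 40.0
[-0.04269708 -0.00030661  0.03343796] [ 0.54363204  0.9313959  -3.99986367]
```

View pics/c6.png

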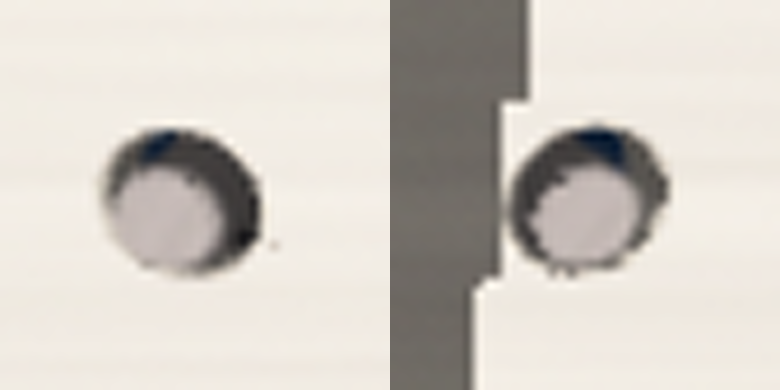

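Both holes have dropped over the studs: the tips stand inside them with clearance all round. I'll lower to the rim.

Scaled: 0.001 m is 0.016.

```bash
python3 -m crank '[0,0,0.016,0,0,0,0.005,0,0,0,0,0,0,0.005,0,0,0.016,0,0,0,0.005,0,0,0,0,0,0,0.005,0,0,0.016,0,0,0,0.005,0,0,0,0,0,0,0.005]'; python3 -m crank '[0,0,0.016,0,0,0,0.005,0,0,0,0,0,0,0.005,0,0,0,0,0,0,0.005]';python3 -m crank '[0,0,0.0112,0,0,0,0.005,0,0,0,0,0,0,0.005,0,0,0,0,0,0,0.005]'
```

```text
t: 12.58
tcp_pos: [0.5963, 0.1967, 0.0996]
ee_rot: [0.073, 0.997, -0.0, -0.0]
contact_force: [0.8, -0.3, -4.0]
gripper_width: 0.0116
finger_force: 40.0
t: 12.95
tcp_pos: [0.5964, 0.1967, 0.0986]
ee_rot: [0.073, 0.997, -0.0, 0.0]
contact_force: [0.8, 0.5, -2.8]
gripper_width: 0.0116
finger_force: 40.0
t: 13.32
tcp_pos: [0.5964, 0.1967, 0.0979]
ee_rot: [0.073, 0.997, -0.0, 0.0]
contact_force: [0.3, -0.6, -4.3]
gripper_width: 0.0118
finger_force: 40.0
```

```bash
python3 -m crank '[0,0,0.0112,0,0,0,0.005,0,0,0,0,0,0,0.005,0,0,0,0,0,0,0.005]';python3 -m crank '[0,0,0.008,0,0,0,0.005,0,0,0,0,0,0,0.005,0,0,0,0,0,0,0.005]'
```

```text
t: 13.7
tcp_pos: [0.5964, 0.1967, 0.0972]
ee_rot: [0.073, 0.997, -0.0, 0.0]
contact_force: [-0.1, -0.5, -3.6]
gripper_width: 0.0117
finger_force: 40.0
t: 14.08
tcp_pos: [0.5964, 0.1967, 0.0969]
ee_rot: [0.073, 0.997, 0.0, 0.0]
contact_force: [-0.4, -0.0, -0.5]
gripper_width: 0.0117
finger_force: 40.0
```

Scaled: -0.04 m is -0.64, 0.04 m is 0.64.

```bash
python3 -m crank '[0,0,0,0,0,0,0.02,0,0,0,0,0,0,0.03,0,0,0,0,0,0,0.04,0,0,0,0,0,0,0.04,0,0,-0.32,0,0,0,0.04,0,0,-0.48,0,0,0,0.04,0.32,0,-0.64,0,0,0,0.04,0.64,0,-0.48,0,0,0,0.04,0.32,0,0,0,0,0,0.04,0,0,0,0,0,0,0.04]'
python3 - <<'E'
from h import *
im,K,T=snap("wrist");cv2.imwrite("pics/w7.png",im);o=env.observe();print(o["tcp_pos"],o["contact_force"],o["joints"].round(3),R.from_quat(o["ee_rot"]).as_matrix().round(4).tolist())
print(proj(K,T,[[.496,.2075,.1035],[.496,.2075,.066]]))
h=cv2.cvtColor(im,cv2.COLOR_BGR2HSV);H,S,V=[h[...,i].astype(int) for i in range(3)]
r=((H<6)|(H>174))&(S>170)&(V>60); c=big(r);print("red .07",rect(cast(K,T,c,.07)),c.min(0),c.max(0))
E
```

```text
t: 15.32
tcp_pos: [0.5163, 0.2088, 0.2173]
ee_rot: [0.072, 0.997, 0.0, 0.0]
contact_force: [0.8, 0.4, 0.9]
gripper_width: 0.0402
finger_force: 0.0
[0.51737546 0.20853758 0.21701676] [0.20885164 1.14162849 0.98401632] [-0.581  0.427  0.134  2.014 -0.085  0.705  1.031] [[-0.9894, 0.145, 0.0006], [0.145, 0.9894, 0.0003], [-0.0006, 0.0003, -1.0]]
[[272.58879992 190.56702435]
 [273.05542156 183.2776037 ]]
red .07 (array([497.8, 215.9]), array([51.1, 18.5]), 83.84) [257 176] [306 194]
```

View pics/w7.png

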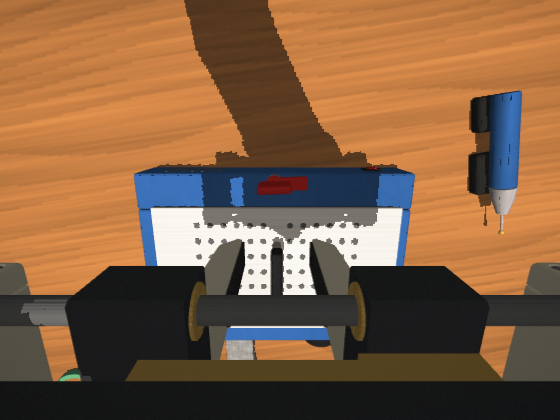

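The cover lies flush within the rim. The fin top is around (274,189), which agrees with the predicted (273,190). Now I turn the wrist a quarter for the fin.

```bash
python3 -m crank '[0,0,0,0,0,1.745,0.04,0,0,0,0,0,1.745,0.04,0,0,0,0,0,1.745,0.04,0,0,0,0,0,1.745,0.04,0,0,0,0,0,1.745,0.04,0,0,0,0,0,1.745,0.04,0,0,0,0,0,1.745,0.04,0,0,0,0,0,1.745,0.04,0,0,0,0,0,1.745,0.04,-0.0672,-0.3296,0.8,0,0,0,0.04]' 15
python3 -m crank '[0,0,0,0,0,0,0.04,0,0,0,0,0,0,0.04,0,0,0,0,0,0,0.04]'
python3 - <<'E'
from h import *
o=env.observe();M=R.from_quat(o["ee_rot"]).as_matrix();print(o["tcp_pos"],o["joints"].round(3),np.degrees(np.arctan2(M[1,1],M[0,1])),(np.r_[.496-o["tcp_pos"][0],.2075-o["tcp_pos"][1],0]@M).round(4))
E
```

```text
t: 16.62
tcp_pos: [0.5005, 0.2079, 0.1678]
ee_rot: [0.758, 0.653, 0.003, 0.002]
contact_force: [-0.6, 0.6, -1.7]
gripper_width: 0.0399
finger_force: 0.0
t: 17.0
tcp_pos: [0.498, 0.2073, 0.168]
ee_rot: [0.757, 0.653, 0.001, 0.0]
contact_force: [-0.2, 0.1, 0.5]
gripper_width: 0.0397
finger_force: 0.0
[0.49796272 0.20728081 0.16801542] [-0.867  0.526  0.534  2.115 -0.461  0.611 -0.156] -8.388462965228328 [-0.0001 -0.002  -0.    ]
```

```bash
python3 -m crank '[0,-0.032,0.64,0,0,0,0.04,0,0,0.4,0,0,0,0.04,0,0,0.128,0,0,0,0.04,0,0,0,0,0,0,0.04,0,0,0,0,0,0,0.004,0,0,0,0,0,0,0.004,0,0,0,0,0,0,0.004,0,0,0,0,0,0,0.004]' 15
```

```text
t: 18.0
tcp_pos: [0.4961, 0.2074, 0.0942]
ee_rot: [0.757, 0.654, 0.001, 0.001]
contact_force: [5.2, -2.0, 1.5]
gripper_width: 0.0079
finger_force: 15.0
```

```bash
python3 -m crank '[0,0.0128,0,0,0,0,0.004,0,0,0,0,0,1.2,0.004,0,0,0,0,0,1.2,0.004,0,0,0,0,0,1.2,0.004,0,0,0,0,0,1.2,0.004,0,0,0,0,0,1.2,0.004,0,0,0,0,0,0,0.004]'
python3 -c "
from h import *
o=env.observe();print(o['moment'],o['joints'].round(3))"
```

```text
t: 18.88
tcp_pos: [0.4953, 0.2077, 0.0942]
ee_rot: [0.916, 0.4, 0.0, -0.0]
contact_force: [1.1, 0.8, 6.8]
gripper_width: 0.0081
finger_force: 15.0
[-0.03244906 -0.08120621 -0.05183028] [-0.883  0.668  0.575  2.171 -0.763  0.51  -0.465]
```

Scaled: 0.12 rad is 1.2.

```bash
python3 -m crank '[0,0,0,0,0,1.2,0.004,0,0,0,0,0,1.2,0.004,0,0,0,0,0,1.2,0.004,0,0,0,0,0,1.2,0.004,0,0,0,0,0,1.2,0.004,0,0,0,0,0,1.2,0.004,0,0,0,0,0,1.2,0.004,0,0,0,0,0,0.8,0.004,0,0,0,0,0,0,0.004]'
python3 -c "
from h import *
o=env.observe();print(o['moment'],o['joints'].round(3))"
```

```text
t: 20.0
tcp_pos: [0.4949, 0.209, 0.0942]
ee_rot: [0.999, -0.048, -0.0, -0.001]
contact_force: [-0.5, 3.6, 9.5]
gripper_width: 0.0078
finger_force: 15.0
[ 0.91161753  0.31892715 -0.0534393 ] [-1.016  0.75   0.81   2.178 -0.982  0.64  -1.15 ]
```

```bash
python3 -m crank '[0,0,0,0,0,0,0.02,0,0,0,0,0,0,0.03,0,0,0,0,0,0,0.03,0,0,-0.32,0,0,0,0.03,0,0,-0.48,0,0,0,0.03,0,0,-0.64,0,0,0,0.03,0,0,-0.64,0,0,0,0.03,0,0,-0.64,0,0,0,0.03,0,0,0,0,0,0,0.03]'
python3 - <<'E'
from h import *
o=env.observe();print(o["contact_force"])
im,K,T=snap("scene");t,K2,T2=snap("top");cv2.imwrite("pics/fin.png",np.hstack([cv2.resize(im[140:250,260:410],(450,330),interpolation=cv2.INTER_CUBIC),cv2.resize(t[190:280,170:275],(345,296),interpolation=cv2.INTER_CUBIC)[:330].copy() if 0 else cv2.resize(t[185:285,168:274],(350,330),interpolation=cv2.INTER_CUBIC)]))
E
```

```text
t: 21.12
tcp_pos: [0.4961, 0.2074, 0.2659]
ee_rot: [0.999, -0.048, 0.002, -0.001]
contact_force: [0.2, 1.2, -0.8]
gripper_width: 0.0301
finger_force: 0.0
[ 0.22229886  1.2245776  -0.75579865]
```

View pics/fin.png

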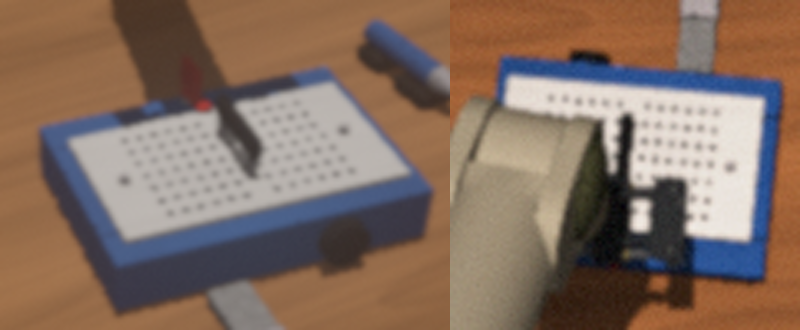

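The cover is flush with both studs through it, and the red arm points across over its edge, at (203,105) in the crop. The gripper is clear, so I'm handing in.

```bash
python3 -c "
from bench import env
print(env.sign_off())"
```

```text
the job is handed in; nothing more can be done
None
```

The cover lies flush on the extractor with both studs through its holes, and the turn button was turned about 1.5 rad so its arm lies over the cover's edge. The robot is clear, no bystander was touched, and the job was handed in after about 21 s; the hand-in gave no verdict.

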